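# Call a colleague and point out the bracket that lacks its locking knob

### The arm

A 6-joint arm with a two-finger parallel gripper is mounted at the origin on the work surface. World frame = base frame: x ahead of the robot, y to its left, z up, the work surface at z = 0. Lengths are in m, angles in rad, forces in N, time in s.
With the tool pointing down it reaches from about 0.25 to 0.725 m from the base axis. Payload 9.7 kg.
Tool frame: the origin (TCP) lies midway between the tips of the shut fingers; the grasp point (between the pads) lies 19 mm behind it; z points along the fingers, y is the line along which they close (so a half turn about z gives the same grasp; the last joint's range is limited). The gripper opens to 85 mm and grips with 20 to 120 N. Pads are 22 mm wide; open, the fingers measure 114 mm over their backs; the gripper's body (76 mm by 85 mm) begins 54 mm behind the grasp point. The pads swing forward as they close: fully open they stand 13 mm farther back than shut.
Start: joints at [1.197, 0.087, 0.176, 1.66, 0, 1.571], TCP at [0.201, 0.512, 0.231] pointing down, gripper open.
Joint ranges: [-3.13, 3.13], [-0.85, 1.81], [-1.15, 1.24], [-2.2, 2.28], [-1.44, 1.52], [-3.14, 3.14]. Speed limits (rad/s): [2.22, 2.22, 2.57, 3.14, 3.14, 3.14].

### API

Orientations are given as a unit quaternion [w, x, y, z].
In Python, from bench import robot, optics gives the robot as it stands. The module is installed in compiled form; this text tells all that it offers.
- The arm moves only by the tool move_arm, never from a script. Its argument "motion" is a list of rows, each an object of numbers: "ax", "ay", "az": the turn, a rotation vector about the tool's x, y, z in rad; "dx", "dy", "dz": the shift along the tool's x, y, z in m; "claw": the closure, from 0 (fully open) to 1 (shut). A call has exactly 8 rows; each row is the pose to reach, as a shift and turn from the pose commanded when the call began, along the tool's axes at that moment; what a row does not reach only later rows make up. A row lasts 1/10 s, in which the tool goes at most 50 mm and 8.59 degrees, less where a joint would pass 70% of its speed; a pose out of reach is approached as far as the arm can. A call with a gripper value outside its range is refused whole. The fingers move at their own pace and stop on an object; "squeeze" is the grip in N (left out, the last holds). Time passes only in rows, so rows that repeat a pose let the fingers close, or fill a call up. It gives the time, the measured TCP pose, the force, the opening and the grip force at its end, in the units of the state.
- robot.observe(): the state, without advancing time (a new reading comes with each control period).
- optics.capture(name): name is "scene" or "top" or "wrist"; returns a dict with "color" (384x512x3 uint8, blue, green, red), "fx", "fy", "cx", "cy" (pixels), "camera_from_world" (4x4, takes a point from world to camera coordinates). Camera axes: x right, y down, z forward; pixel columns grow to the right and rows downward; lengths in m; the calibration is good to about 2 mm. A picture is of the moment at which its call begins. There is no depth.
- robot.sign_off(): hands the job in; it is judged then, once.
The state is a dict: "time_s": time; "q": joint angles; "qd": joint speeds; "joint_efforts": joint torques, N m; "tool_pos": TCP position; "ee_rot": TCP orientation; "wrist_force": force on the tool from outside, world axes, zero at the start; "moment": the same for the moment, N m; "width": finger opening in m; "finger_force": force on a finger pad.
Only numpy, scipy, OpenCV 4.12 (cv2) and the standard library are available. Lean on these libraries where they do the work, as an engineer would, in place of code of your own. Each camera call takes 0.05 s, during which the arm holds its last target. There are 200 camera calls.

### The job

Three swivel brackets stand on the inspection mat, and one was assembled without its orange locking knob, so its bare steel stud shows. Press the red call button on the call station right down and let it go, then point out that bare stud for the colleague: bring the fingertips straight above the stud's tip, about 2 cm from it, hold still there for two seconds, and finish while still pointing at it. Touch none of the brackets, leave the green button alone and disturb nothing else on the bench.

Things in the scene. Friction and masses are not known exactly. Their poses are not given: they have to be found in the camera images.
- bracket_bare_pivot (a point): the tip of the bare steel stud (8 mm thick, standing 24 mm out of the black arm) of the bracket that has no orange knob: centre of the stud's top end, 60 mm above the underside of the bracket. This is what to point at
- bracket_bare: the bracket without knob, loose: aluminium foot plate 70 x 56 x 6 mm, dark round hub 42 mm across, black arm 26 mm wide whose top is at 36 mm and which reaches 85 mm from the hub's axis along the body's +x, at its end a black socket, a steel ball and a disc 28 mm across whose top is at 67 mm, the highest point. Origin on the hub's axis at the underside; z up
- bracket_good1_pivot (a point): top centre of the orange five-lobed star knob (42 mm across) on a complete bracket, 64.5 mm above the bracket's underside
- bracket_good1: a complete bracket, loose, built like the bare one but with the orange knob screwed on its stud. Origin on the hub's axis at the underside, arm along its +x
- bracket_good2_pivot (a point): top centre of the orange five-lobed star knob (42 mm across) on the other complete bracket, 64.5 mm above the bracket's underside
- bracket_good2: the other complete bracket, loose, same build. Origin on the hub's axis at the underside, arm along its +x
- mat: blue inspection mat under the brackets and the screwdriver, 320 x 380 x 3 mm, fixed. Origin at the centre of its underside
- station: call station, fixed on the bench: grey box with a yellow top, 160 x 80 mm, 52 mm high, with the red call button 36 mm from its centre along its -x and the green button 36 mm along its +x. Origin at the centre of its underside
- call_top (a point): centre of the top face of the red call button (34 mm across), which moves with it. It faces up
- call (a joint): travel of the red call button in m: 0 when out, 0.006 fully down; it springs back, and takes about 5 N to press down
- ready_top (a point): centre of the top face of the green button (34 mm across), to be left alone. It faces up
- ready (a joint): travel of the green button in m: 0 when out, 0.006 fully down
- knob_box: open cardboard box of spare orange knobs, loose, 150 x 100 x 55 mm. Origin at the centre of its underside, long side along its x
- driver: screwdriver with an orange handle, about 190 mm long, lying loose on the mat near its edge towards the robot, 26 mm high. Its length runs along its x, handle to -x
Not all that is in view belongs to the job. What is shaped like the bracket_bare but pink is not meant.

How it is judged:
On the way, in this order (a step that is already met when the one before it is completed fails the run):
1. the red call button is pressed right down (value of joint call above 0.0045 m), for 0.05 s.
2. with the call button out again, the hand points at the bare stud from straight above and stays there for two seconds (value of joint call below 0.0015 m and horizontal distance between the grasp point and bracket_bare_pivot below 0.015 m and z of the grasp point in the frame of bracket_bare_pivot between 0.021 and 0.062 m), for 1.8 s.
At the end, for the whole second after the job is handed in: The call button was pressed 4.5 mm or more and is out again; the hand still points at the bare stud: middle of the fingers within 15 mm of straight above it, fingertips some 2 to 43 mm over its tip. Brackets within 6 mm, knob box and screwdriver within 10 mm, of where they were (all of step 2 and value of joint ready below 0.0015 m and distance of each of bracket_bare, bracket_good1, bracket_good2 from where it was at the start of the episode below 0.006 m and distance of each of knob_box, driver from where it was at the start of the episode below 0.01 m); the robot touches nothing.
It fails at once if a bracket is touched (contact force between any of the fingers, the arm and bracket_bare above 0.3 N or contact force between any of the fingers, the arm and bracket_good1 above 0.3 N or contact force between any of the fingers, the arm and bracket_good2 above 0.3 N).
It fails at once if the green button is pressed (value of joint ready above 0.002 m).
It fails at once if a bracket, the knob box or the screwdriver is moved, lifted or carried (distance of any of bracket_bare, bracket_good1, bracket_good2 from where it was at the start of the episode above 0.006 m or distance of any of knob_box, driver from where it was at the start of the episode above 0.01 m).
It also fails if it takes over 42 s, if anything falls off the work surface, if the arm or the gripper's body presses on something with over 40 N, if the wrist force passes 120 N, or if a joint passes its speed limit or range.

## Working session

There is one attempt and no reset: what is moved stays moved. The work goes in short steps, Python scripts to look and compute and a tool call to move; the robot and the scene stay as the last step left them, time stands still between calls to the robot, and variables do not carry over. Pictures are saved under pics/ and viewed, at most 10 in all, crops included, and the job is handed in when it is done.

Besides the shell and the picture viewer there is one more tool, called after "Call:" in YAML: its name, and indented under it one key for each argument. move_arm: Moves the arm, as the interface text tells. Its arguments: {"type":"object","properties":{"motion":{"type":"array"},"squeeze":{"type":"number"}},"required":["motion"]}

```bash
mkdir -p pics
cat > h.py <<'E'
import cv2, numpy as np
from bench import robot, optics
def cap(n,f):
    c=optics.capture(n); cv2.imwrite(f'pics/{f}.png',c['color']); np.savez(f'pics/{f}.npz',**c); return c
def load(f): return np.load(f'pics/{f}.npz')
def P(c):
    K=np.array([[c['fx'],0,c['cx']],[0,c['fy'],c['cy']],[0,0,1.]]); return K@c['camera_from_world'][:3]
def ray(c,u,v):
    T=c['camera_from_world'];R=T[:3,:3];o=-R.T@T[:3,3]
    return o,R.T@np.array([(u-c['cx'])/c['fx'],(v-c['cy'])/c['fy'],1])
def plane(c,u,v,z):
    o,d=ray(c,u,v); return o+d*(z-o[2])/d[2]
def tri(c1,p1,c2,p2):
    X=cv2.triangulatePoints(P(c1),P(c2),np.array(p1,float).reshape(2,1),np.array(p2,float).reshape(2,1)); return (X[:3]/X[3]).ravel()
E
python3 - <<'E'
from h import *
s=robot.observe(); print(s['tool_pos'],s['ee_rot'],s['width'],s['time_s'])
a=cap('scene','s0');b=cap('top','t0');w=cap('wrist','w0')
for c in (a,b,w): print(ray(c,c['cx'],c['cy']))
E
```

```text
[0.20075662 0.51181427 0.23057844] [-1.18380531e-04  1.85821760e-01  9.82583244e-01 -6.53565471e-04] 0.08523603190767812 0.0
(array([1.04074256, 0.29031987, 0.99934126]), array([-0.50471894, -0.24422554, -0.82801732]))
(array([ 0.36526597, -0.01788799,  0.96009019]), array([ 0.13406994,  0.01656052, -0.99083349]))
(array([0.12345655, 0.54194157, 0.37375528]), array([ 0.30085871, -0.1190895 , -0.94620385]))
```

View pics/s0.png

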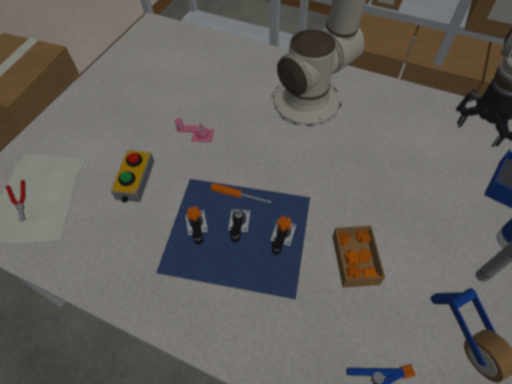

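View pics/t0.png

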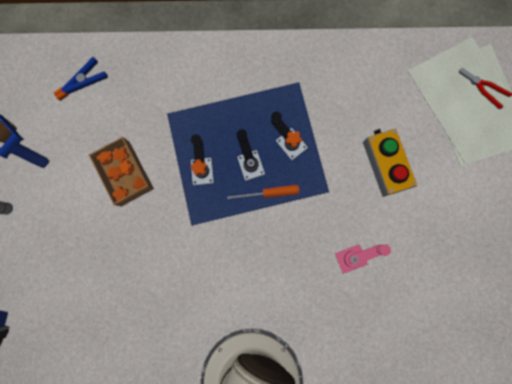

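The scene picture shows the bare bracket at about (238,217) and the red button at (134,159). In the top view they are at about (250,162) and (400,173). The pink decoy and both knobbed brackets are clearly distinct. Next I enlarge the two targets.

Run:
```python
from h import *
a,b=load('s0'),load('t0')
def crop(c,u,v,r=25): return cv2.resize(c['color'][v-r:v+r,u-r:u+r],(390,290) if 0 else (300,300),interpolation=cv2.INTER_CUBIC)
im=np.vstack([np.hstack([crop(a,238,217),crop(b,250,162)]),np.hstack([crop(a,134,168),crop(b,396,160)])])
cv2.imwrite('pics/c0.png',im)
pts=[]
for c,box in((a,(100,130,160,190)),(b,(370,150,430,195))):
    hsv=cv2.cvtColor(c['color'],cv2.COLOR_BGR2HSV)
    m=(((hsv[...,0]<6)|(hsv[...,0]>172))&(hsv[...,1]>150)).astype('uint8')
    k=np.zeros_like(m);x0,y0,x1,y1=box;k[y0:y1,x0:x1]=1
    n,l,s,ce=cv2.connectedComponentsWithStats(m*k); i=1+s[1:,4].argmax(); print(ce[i],s[i]);pts.append(ce[i])
print('red',tri(a,pts[0],b,pts[1]),plane(a,*pts[0],.06),plane(b,*pts[1],.06))
```

```text
[133.09473684 158.27368421] [127 154  13  10  95]
[399.81111111 172.51111111] [392 165  16  15 180]
red [ 0.51940534 -0.37619989  0.0641937 ] [ 0.51694232 -0.37814749  0.06      ] [ 0.52062761 -0.37890948  0.06      ]
```

View pics/c0.png

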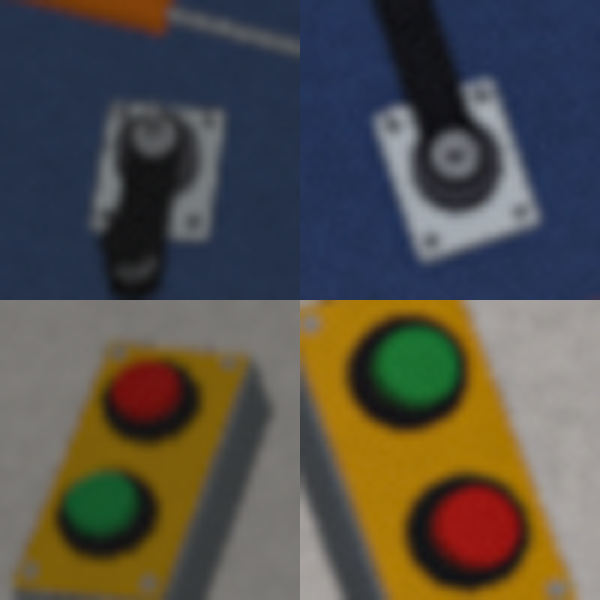

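Run:
```python
from h import *
a,b=load('s0'),load('t0')
print('tri',tri(a,(238.1,213.8),b,(250.4,162.5)))
pr=lambda c,X:(lambda h:h[:2]/h[2])(P(c)@np.append(X,1))
for z in (.039,.063):
    X=plane(b,250.4,162.5,z); print(z,X,pr(a,X),(pr(a,X)-[213,192])*6)
s=robot.observe()
from scipy.spatial.transform import Rotation as R
q=s['ee_rot'];M=R.from_quat([q[1],q[2],q[3],q[0]]).as_matrix();print(M.round(4))
for t in ([.519,-.378,.15],):print(M.T@(np.array(t)-s['tool_pos']))
w=load('w0')
c=-w['camera_from_world'][:3,:3].T@w['camera_from_world'][:3,3]
print('cam in tool',M.T@(c-s['tool_pos']), M.T@ray(w,w['cx'],w['cy'])[1])
```

```text
tri [ 0.55329883 -0.00196043  0.04116844]
0.039 [ 0.55373649 -0.00190985  0.039     ] [238.09172815 214.31635672] [150.55036892 133.89814029]
0.063 [ 0.54882569 -0.00232618  0.063     ] [238.2887376  208.52016672] [151.73242561  99.12100031]
[[-9.309e-01  3.652e-01 -4.000e-04]
 [ 3.652e-01  9.309e-01 -1.000e-03]
 [-0.000e+00 -1.000e-03 -1.000e+00]]
[-0.62118151 -0.71214013  0.0814805 ]
cam in tool [ 0.08296507 -0.0003862  -0.14301332] [-3.23565093e-01 -3.02692022e-05  9.46205913e-01]
```

The top view puts the ring around the stud at z≈0.041, so the stud axis is near (0.554, -0.002). The red button top is near (0.519, -0.378, 0.062), and both agree with the stated sizes. I'm setting out towards the button at safe height with the fingers shut.

Call:
move_arm:
  motion:
    - {"dx": -0.62, "dy": -0.71, "dz": 0, "claw": 1}
    - {"dx": -0.62, "dy": -0.71, "dz": 0, "claw": 1}
    - {"dx": -0.62, "dy": -0.71, "dz": 0, "claw": 1}
    - {"dx": -0.62, "dy": -0.71, "dz": 0, "claw": 1}
    - {"dx": -0.62, "dy": -0.71, "dz": 0, "claw": 1}
    - {"dx": -0.62, "dy": -0.71, "dz": 0, "claw": 1}
    - {"dx": -0.62, "dy": -0.71, "dz": 0, "claw": 1}
    - {"dx": -0.62, "dy": -0.71, "dz": 0, "claw": 1}

```text
invalid input at $.motion[0]: expected keys ax, ay, az, dx, dy, dz, claw
```

Call:
move_arm:
  motion:
    - {"ax": 0, "ay": 0, "az": 0, "dx": -0.62, "dy": -0.71, "dz": 0, "claw": 1}
    - {"ax": 0, "ay": 0, "az": 0, "dx": -0.62, "dy": -0.71, "dz": 0, "claw": 1}
    - {"ax": 0, "ay": 0, "az": 0, "dx": -0.62, "dy": -0.71, "dz": 0, "claw": 1}
    - {"ax": 0, "ay": 0, "az": 0, "dx": -0.62, "dy": -0.71, "dz": 0, "claw": 1}
    - {"ax": 0, "ay": 0, "az": 0, "dx": -0.62, "dy": -0.71, "dz": 0, "claw": 1}
    - {"ax": 0, "ay": 0, "az": 0, "dx": -0.62, "dy": -0.71, "dz": 0, "claw": 1}
    - {"ax": 0, "ay": 0, "az": 0, "dx": -0.62, "dy": -0.71, "dz": 0, "claw": 1}
    - {"ax": 0, "ay": 0, "az": 0, "dx": -0.62, "dy": -0.71, "dz": 0, "claw": 1}

```text
time_s: 0.95
tool_pos: [0.3358, 0.1336, 0.2313]
ee_rot: [0.0, 0.185, 0.983, 0.0]
wrist_force: [1.7, -0.4, -0.2]
width: -0.0
finger_force: 0.0
```

Call:
move_arm:
  motion:
    - {"ax": 0, "ay": 0, "az": 0, "dx": -0.35, "dy": -0.4, "dz": 0, "claw": 1}
    - {"ax": 0, "ay": 0, "az": 0, "dx": -0.35, "dy": -0.4, "dz": 0, "claw": 1}
    - {"ax": 0, "ay": 0, "az": 0, "dx": -0.35, "dy": -0.4, "dz": 0, "claw": 1}
    - {"ax": 0, "ay": 0, "az": 0, "dx": -0.35, "dy": -0.4, "dz": 0, "claw": 1}
    - {"ax": 0, "ay": 0, "az": 0, "dx": -0.35, "dy": -0.4, "dz": 0, "claw": 1}
    - {"ax": 0, "ay": 0, "az": 0, "dx": -0.35, "dy": -0.4, "dz": 0, "claw": 1}
    - {"ax": 0, "ay": 0, "az": 0, "dx": -0.35, "dy": -0.4, "dz": 0, "claw": 1}
    - {"ax": 0, "ay": 0, "az": 0, "dx": -0.35, "dy": -0.4, "dz": 0, "claw": 1}

```text
time_s: 1.75
tool_pos: [0.4712, -0.2433, 0.2311]
ee_rot: [0.0, 0.186, 0.983, 0.0]
wrist_force: [1.1, 0.5, 1.3]
width: -0.0002
finger_force: 0.0
```

Run:
```python
from h import *
w=cap('wrist','w1'); print(robot.observe()['tool_pos'])
```

```text
[ 0.47286081 -0.24854129  0.22859638]
```

View pics/w1.png

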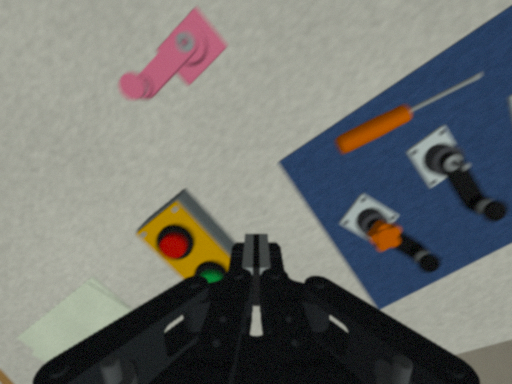

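The wrist view shows the red button at about (174,243) and the green at (210,272). The bare bracket's stud leans from about (443,158) to about (456,163).

Run:
```python
from h import *
w,a,b=load('w1'),load('s0'),load('t0')
hsv=cv2.cvtColor(w['color'],cv2.COLOR_BGR2HSV)
m=(((hsv[...,0]<6)|(hsv[...,0]>172))&(hsv[...,1]>150)).astype('uint8');m[:210]=0;m[280:]=0;m[:,:150]=0;m[:,200:]=0
n,l,s,ce=cv2.connectedComponentsWithStats(m); i=1+s[1:,4].argmax(); p=ce[i]; print(p,s[i])
for z in(.058,.062,.066):print(z,plane(w,*p,z))
print('tri top',tri(w,p,b,(399.8,172.5)),'scene',tri(w,p,a,(133.1,158.3)))
pr=lambda c,X:(lambda h:h[:2]/h[2])(P(c)@np.append(X,1))
for z in(.039,.063):
  for y in (-.002,):print(z,pr(w,(.5535,y,z)),plane(w,456,163,z))
cv2.imwrite('pics/c1.png',cv2.resize(w['color'][125:225,400:512],None,fx=5,fy=5,interpolation=cv2.INTER_CUBIC))
```

```text
[174.0665529  244.09556314] [159 232  30  26 586]
0.058 [ 0.52198997 -0.38223543  0.058     ]
0.062 [ 0.52036841 -0.38009773  0.062     ]
0.066 [ 0.51874686 -0.37796002  0.066     ]
tri top [ 0.51941304 -0.37718339  0.06553114] scene [ 0.51887443 -0.37676522  0.06361527]
0.039 [454.1931132 161.4204932] [ 5.56455251e-01 -1.20399103e-04  3.90000000e-02]
0.063 [468.37387109 165.62894892] [ 0.54480956 -0.0153826   0.063     ]
```

View pics/c1.png

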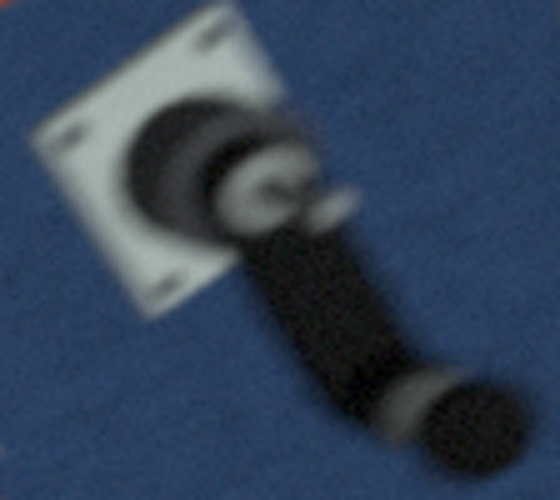

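The enlarged crop shows the stud tip at full-frame (468.6,165.6). That matches the projection of (0.5535, -0.002, 0.063), so the stud is confirmed. I now move above the red button.

Call:
move_arm:
  motion:
    - {"ax": 0, "ay": 0, "az": 0, "dx": -0.03, "dy": -0.035, "dz": 0, "claw": 1}
    - {"ax": 0, "ay": 0, "az": 0, "dx": -0.06, "dy": -0.07, "dz": 0.02, "claw": 1}
    - {"ax": 0, "ay": 0, "az": 0, "dx": -0.0905, "dy": -0.103, "dz": 0.05, "claw": 1}
    - {"ax": 0, "ay": 0, "az": 0, "dx": -0.0905, "dy": -0.103, "dz": 0.09, "claw": 1}
    - {"ax": 0, "ay": 0, "az": 0, "dx": -0.0905, "dy": -0.103, "dz": 0.12, "claw": 1}
    - {"ax": 0, "ay": 0, "az": 0, "dx": -0.0905, "dy": -0.103, "dz": 0.13, "claw": 1}
    - {"ax": 0, "ay": 0, "az": 0, "dx": -0.0905, "dy": -0.103, "dz": 0.13, "claw": 1}
    - {"ax": 0, "ay": 0, "az": 0, "dx": -0.0905, "dy": -0.103, "dz": 0.13, "claw": 1}

```text
time_s: 2.6
tool_pos: [0.5183, -0.37, 0.1033]
ee_rot: [0.001, 0.186, 0.983, -0.0]
wrist_force: [-0.3, -0.4, 0.2]
width: 0.0
finger_force: 0.0
```

Run:
```python
from h import *
w=cap('wrist','w2'); s=robot.observe();print(s['tool_pos'],s['wrist_force'])
```

```text
[ 0.51850337 -0.37019274  0.10378881] [-0.73754318 -0.315063    1.55053738]
```

View pics/w2.png

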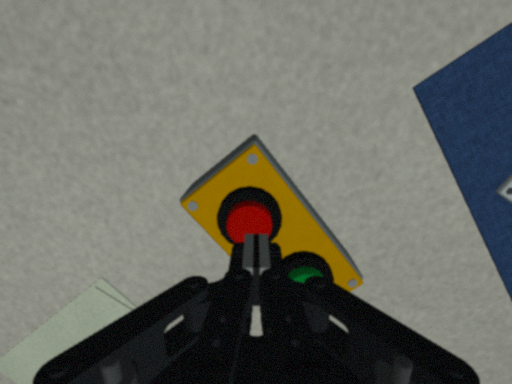

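The wrist view shows the fingertips (257,237) just at the red button's edge (250,222), so a shift of about 7 mm is still needed before creeping down.

Call:
move_arm:
  motion:
    - {"ax": 0, "ay": 0, "az": 0, "dx": -0.0035, "dy": -0.006, "dz": 0.01, "claw": 1}
    - {"ax": 0, "ay": 0, "az": 0, "dx": -0.0035, "dy": -0.006, "dz": 0.025, "claw": 1}
    - {"ax": 0, "ay": 0, "az": 0, "dx": -0.0035, "dy": -0.006, "dz": 0.034, "claw": 1}
    - {"ax": 0, "ay": 0, "az": 0, "dx": -0.0035, "dy": -0.006, "dz": 0.037, "claw": 1}
    - {"ax": 0, "ay": 0, "az": 0, "dx": -0.0035, "dy": -0.006, "dz": 0.039, "claw": 1}
    - {"ax": 0, "ay": 0, "az": 0, "dx": -0.0035, "dy": -0.006, "dz": 0.041, "claw": 1}
    - {"ax": 0, "ay": 0, "az": 0, "dx": -0.0035, "dy": -0.006, "dz": 0.042, "claw": 1}
    - {"ax": 0, "ay": 0, "az": 0, "dx": -0.0035, "dy": -0.006, "dz": 0.042, "claw": 1}

```text
time_s: 3.45
tool_pos: [0.5192, -0.3774, 0.0672]
ee_rot: [0.003, 0.186, 0.983, -0.002]
wrist_force: [-17.9, 11.8, 53.2]
width: 0.0
finger_force: 26.6
```

Run:
```python
from h import *
w=cap('wrist','w3'); a=cap('scene','s3');s=robot.observe();print(s['tool_pos'],s['wrist_force'])
f=lambda i,n:cv2.resize(i,None,fx=n,fy=n,interpolation=cv2.INTER_CUBIC)
cv2.imwrite('pics/c3.png',np.hstack([f(a['color'][105:225,75:195],3.3),f(w['color'][130:330,160:360],1.98)]))
```

```text
[ 0.51919248 -0.37742176  0.0671676 ] [-17.90453132  11.1660357   53.45117324]
```

View pics/c3.png

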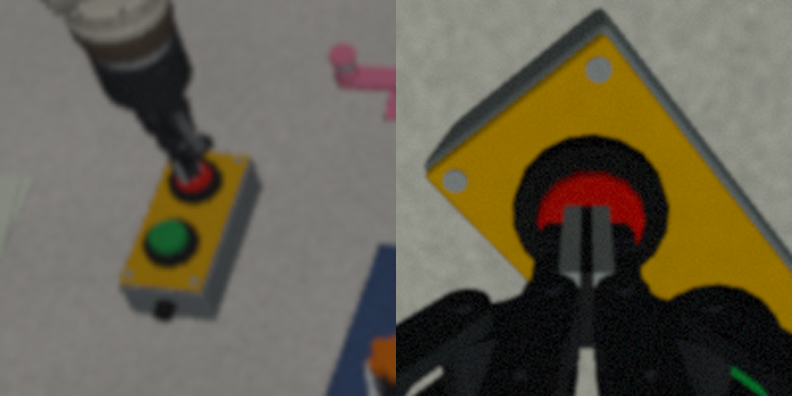

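The picture shows the fingertips on the red cap. The cap sits low in its bezel, lower than the green one. At 53 N, far over the 5 N needed, it has bottomed out, so I release slowly and watch the spring return.

Call:
move_arm:
  motion:
    - {"ax": 0, "ay": 0, "az": 0, "dx": 0, "dy": 0, "dz": -0.002, "claw": 1}
    - {"ax": 0, "ay": 0, "az": 0, "dx": 0, "dy": 0, "dz": -0.004, "claw": 1}
    - {"ax": 0, "ay": 0, "az": 0, "dx": 0, "dy": 0, "dz": -0.006, "claw": 1}
    - {"ax": 0, "ay": 0, "az": 0, "dx": 0, "dy": 0, "dz": -0.007, "claw": 1}
    - {"ax": 0, "ay": 0, "az": 0, "dx": 0, "dy": 0, "dz": -0.007, "claw": 1}
    - {"ax": 0, "ay": 0, "az": 0, "dx": 0, "dy": 0, "dz": -0.007, "claw": 1}
    - {"ax": 0, "ay": 0, "az": 0, "dx": 0, "dy": 0, "dz": -0.007, "claw": 1}
    - {"ax": 0, "ay": 0, "az": 0, "dx": 0, "dy": 0, "dz": -0.007, "claw": 1}

```text
time_s: 4.35
tool_pos: [0.5189, -0.3772, 0.0679]
ee_rot: [0.001, 0.186, 0.983, -0.001]
wrist_force: [-2.8, 0.4, 15.3]
width: 0.0002
finger_force: 7.4
```

Call:
move_arm:
  motion:
    - {"ax": 0, "ay": 0, "az": 0, "dx": 0, "dy": 0, "dz": -0.0015, "claw": 1}
    - {"ax": 0, "ay": 0, "az": 0, "dx": 0, "dy": 0, "dz": -0.003, "claw": 1}
    - {"ax": 0, "ay": 0, "az": 0, "dx": 0, "dy": 0, "dz": -0.003, "claw": 1}
    - {"ax": 0, "ay": 0, "az": 0, "dx": 0, "dy": 0, "dz": -0.003, "claw": 1}
    - {"ax": 0, "ay": 0, "az": 0, "dx": 0, "dy": 0, "dz": -0.003, "claw": 1}
    - {"ax": 0, "ay": 0, "az": 0, "dx": 0, "dy": 0, "dz": -0.003, "claw": 1}
    - {"ax": 0, "ay": 0, "az": 0, "dx": 0, "dy": 0, "dz": -0.003, "claw": 1}
    - {"ax": 0, "ay": 0, "az": 0, "dx": 0, "dy": 0, "dz": -0.003, "claw": 1}

```text
time_s: 5.15
tool_pos: [0.5188, -0.3768, 0.0693]
ee_rot: [0.0, 0.186, 0.983, -0.0]
wrist_force: [0.2, -2.9, 3.7]
width: 0.0
finger_force: 2.1
```

There is still a springy 3.7 N at z=0.069, so the cap is following the fingers up. I lift clear.

Call:
move_arm:
  motion:
    - {"ax": 0, "ay": 0, "az": 0, "dx": 0, "dy": 0, "dz": -0.01, "claw": 1}
    - {"ax": 0, "ay": 0, "az": 0, "dx": 0, "dy": 0, "dz": -0.04, "claw": 1}
    - {"ax": 0, "ay": 0, "az": 0, "dx": 0, "dy": 0, "dz": -0.08, "claw": 1}
    - {"ax": 0, "ay": 0, "az": 0, "dx": 0, "dy": 0, "dz": -0.12, "claw": 1}
    - {"ax": 0, "ay": 0, "az": 0, "dx": 0, "dy": 0, "dz": -0.13, "claw": 1}
    - {"ax": 0, "ay": 0, "az": 0, "dx": 0, "dy": 0, "dz": -0.13, "claw": 1}
    - {"ax": 0, "ay": 0, "az": 0, "dx": 0, "dy": 0, "dz": -0.13, "claw": 1}
    - {"ax": 0, "ay": 0, "az": 0, "dx": 0, "dy": 0, "dz": -0.13, "claw": 1}

```text
time_s: 5.95
tool_pos: [0.5182, -0.3762, 0.1971]
ee_rot: [-0.002, 0.186, 0.983, 0.001]
wrist_force: [-0.6, 0.1, 0.2]
width: -0.0001
finger_force: 0.0
```

Run:
```python
from h import *
w=cap('wrist','w4');a=cap('scene','s4'); s=robot.observe();print(s['tool_pos'],s['wrist_force'])
q=s['ee_rot']
from scipy.spatial.transform import Rotation as R
M=R.from_quat([q[1],q[2],q[3],q[0]]).as_matrix();print(M.T@(np.array([.5535,-.002,.12])-s['tool_pos']))
f=lambda i,n:cv2.resize(i,None,fx=n,fy=n,interpolation=cv2.INTER_CUBIC)
cv2.imwrite('pics/c4.png',np.hstack([f(load(n)['color'][135:195,100:160],6) for n in('s3','s4')]))
```

```text
[ 0.51825471 -0.3763649   0.19753072] [ 0.07844514 -0.17552944 -0.15238489]
[0.10367985 0.36132153 0.07809968]
```

View pics/c4.png

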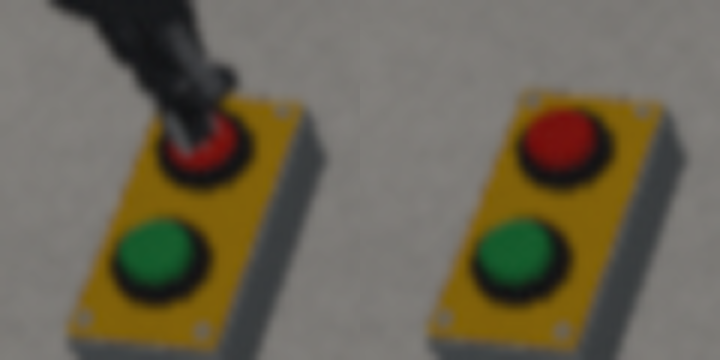

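Side by side, the red cap was down while pressed and is fully out again now, and the green is unchanged. I move over the stud at safe height.

Call:
move_arm:
  motion:
    - {"ax": 0, "ay": 0, "az": 0, "dx": 0.013, "dy": 0.045, "dz": 0, "claw": 1}
    - {"ax": 0, "ay": 0, "az": 0, "dx": 0.026, "dy": 0.09, "dz": 0, "claw": 1}
    - {"ax": 0, "ay": 0, "az": 0, "dx": 0.039, "dy": 0.135, "dz": 0, "claw": 1}
    - {"ax": 0, "ay": 0, "az": 0, "dx": 0.052, "dy": 0.18, "dz": 0, "claw": 1}
    - {"ax": 0, "ay": 0, "az": 0, "dx": 0.065, "dy": 0.226, "dz": 0, "claw": 1}
    - {"ax": 0, "ay": 0, "az": 0, "dx": 0.078, "dy": 0.271, "dz": 0, "claw": 1}
    - {"ax": 0, "ay": 0, "az": 0, "dx": 0.091, "dy": 0.316, "dz": 0, "claw": 1}
    - {"ax": 0, "ay": 0, "az": 0, "dx": 0.104, "dy": 0.361, "dz": 0, "claw": 1}

```text
time_s: 6.85
tool_pos: [0.5532, -0.0008, 0.1986]
ee_rot: [-0.0, 0.186, 0.983, -0.0]
wrist_force: [0.7, -0.3, -0.1]
width: -0.0001
finger_force: 0.0
```

Run:
```python
from h import *
w=cap('wrist','w5');w=cap('wrist','w5'); s=robot.observe();print(s['tool_pos'])
q=s['ee_rot']
from scipy.spatial.transform import Rotation as R
M=R.from_quat([q[1],q[2],q[3],q[0]]).as_matrix();print(M.T@(np.array([.5535,-.002,.083])-s['tool_pos']))
pr=lambda c,X:(lambda h:h[:2]/h[2])(P(c)@np.append(X,1))
print(pr(w,(.5535,-.002,.063)),pr(w,(.5535,-.002,.039)))
```

```text
[0.55348155 0.00204607 0.19843786]
[-0.00165441 -0.00384285  0.11543295]
[250.03446224 184.81743026] [250.41683663 178.90466644]
```

View pics/w5.png

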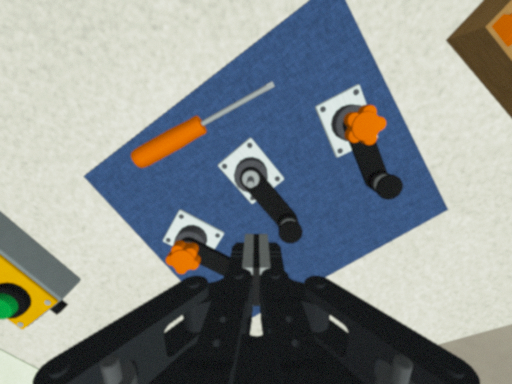

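The wrist view shows the bare stud at about (250,181) on the hub, with knobbed brackets on either side at (365,125) and (183,258). The predicted tip is (250,185), which agrees to a couple of mm. I descend to 2 cm above the tip.

Call:
move_arm:
  motion:
    - {"ax": 0, "ay": 0, "az": 0, "dx": -0.0015, "dy": -0.004, "dz": 0.02, "claw": 1}
    - {"ax": 0, "ay": 0, "az": 0, "dx": -0.0015, "dy": -0.004, "dz": 0.05, "claw": 1}
    - {"ax": 0, "ay": 0, "az": 0, "dx": -0.0015, "dy": -0.004, "dz": 0.08, "claw": 1}
    - {"ax": 0, "ay": 0, "az": 0, "dx": -0.0015, "dy": -0.004, "dz": 0.1, "claw": 1}
    - {"ax": 0, "ay": 0, "az": 0, "dx": -0.0015, "dy": -0.004, "dz": 0.108, "claw": 1}
    - {"ax": 0, "ay": 0, "az": 0, "dx": -0.0015, "dy": -0.004, "dz": 0.113, "claw": 1}
    - {"ax": 0, "ay": 0, "az": 0, "dx": -0.0015, "dy": -0.004, "dz": 0.113, "claw": 1}
    - {"ax": 0, "ay": 0, "az": 0, "dx": -0.0015, "dy": -0.004, "dz": 0.113, "claw": 1}

```text
time_s: 7.75
tool_pos: [0.5542, -0.0071, 0.0874]
ee_rot: [0.001, 0.186, 0.983, 0.0]
wrist_force: [0.6, -0.2, 0.5]
width: 0.0005
finger_force: 0.0
```

Run:
```python
from h import *
w=cap('wrist','w6');a=cap('scene','s6');s=robot.observe();print(s['tool_pos'],s['wrist_force'])
f=lambda i,n:cv2.resize(i,None,fx=n,fy=n,interpolation=cv2.INTER_CUBIC)
cv2.imwrite('pics/c6.png',np.hstack([f(a['color'][160:260,190:290],4),f(w['color'][110:310,150:350],2)]))
```

```text
[ 0.55425075 -0.00701526  0.087364  ] [ 0.47310874  0.23506329 -0.08469981]
```

View pics/c6.png

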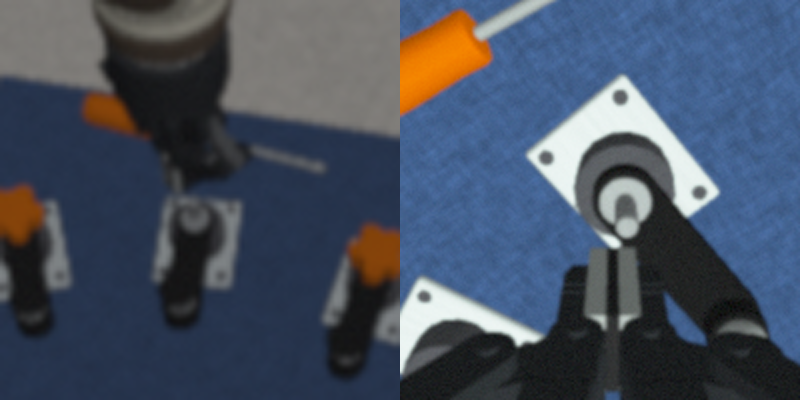

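The picture shows the fingertips just above the stud, at crop (612,250) against the tip at (627,228). I correct by 5 mm and hold.

Call:
move_arm:
  motion:
    - {"ax": 0, "ay": 0, "az": 0, "dx": 0.002, "dy": 0.0045, "dz": 0.002, "claw": 1}
    - {"ax": 0, "ay": 0, "az": 0, "dx": 0.002, "dy": 0.0045, "dz": 0.002, "claw": 1}
    - {"ax": 0, "ay": 0, "az": 0, "dx": 0.002, "dy": 0.0045, "dz": 0.002, "claw": 1}
    - {"ax": 0, "ay": 0, "az": 0, "dx": 0.002, "dy": 0.0045, "dz": 0.002, "claw": 1}
    - {"ax": 0, "ay": 0, "az": 0, "dx": 0.002, "dy": 0.0045, "dz": 0.002, "claw": 1}
    - {"ax": 0, "ay": 0, "az": 0, "dx": 0.002, "dy": 0.0045, "dz": 0.002, "claw": 1}
    - {"ax": 0, "ay": 0, "az": 0, "dx": 0.002, "dy": 0.0045, "dz": 0.002, "claw": 1}
    - {"ax": 0, "ay": 0, "az": 0, "dx": 0.002, "dy": 0.0045, "dz": 0.002, "claw": 1}

```text
time_s: 8.65
tool_pos: [0.5535, -0.0021, 0.0843]
ee_rot: [0.0, 0.186, 0.983, 0.0]
wrist_force: [-0.3, 0.0, -0.3]
width: 0.0002
finger_force: 0.0
```

Call:
move_arm:
  motion:
    - {"ax": 0, "ay": 0, "az": 0, "dx": 0, "dy": 0, "dz": 0, "claw": 1}
    - {"ax": 0, "ay": 0, "az": 0, "dx": 0, "dy": 0, "dz": 0, "claw": 1}
    - {"ax": 0, "ay": 0, "az": 0, "dx": 0, "dy": 0, "dz": 0, "claw": 1}
    - {"ax": 0, "ay": 0, "az": 0, "dx": 0, "dy": 0, "dz": 0, "claw": 1}
    - {"ax": 0, "ay": 0, "az": 0, "dx": 0, "dy": 0, "dz": 0, "claw": 1}
    - {"ax": 0, "ay": 0, "az": 0, "dx": 0, "dy": 0, "dz": 0, "claw": 1}
    - {"ax": 0, "ay": 0, "az": 0, "dx": 0, "dy": 0, "dz": 0, "claw": 1}
    - {"ax": 0, "ay": 0, "az": 0, "dx": 0, "dy": 0, "dz": 0, "claw": 1}

```text
time_s: 9.45
tool_pos: [0.5535, -0.0021, 0.0843]
ee_rot: [0.0, 0.186, 0.983, -0.0]
wrist_force: [-0.1, 0.0, -0.7]
width: 0.0001
finger_force: 0.0
```

Call:
move_arm:
  motion:
    - {"ax": 0, "ay": 0, "az": 0, "dx": 0, "dy": 0, "dz": 0, "claw": 1}
    - {"ax": 0, "ay": 0, "az": 0, "dx": 0, "dy": 0, "dz": 0, "claw": 1}
    - {"ax": 0, "ay": 0, "az": 0, "dx": 0, "dy": 0, "dz": 0, "claw": 1}
    - {"ax": 0, "ay": 0, "az": 0, "dx": 0, "dy": 0, "dz": 0, "claw": 1}
    - {"ax": 0, "ay": 0, "az": 0, "dx": 0, "dy": 0, "dz": 0, "claw": 1}
    - {"ax": 0, "ay": 0, "az": 0, "dx": 0, "dy": 0, "dz": 0, "claw": 1}
    - {"ax": 0, "ay": 0, "az": 0, "dx": 0, "dy": 0, "dz": 0, "claw": 1}
    - {"ax": 0, "ay": 0, "az": 0, "dx": 0, "dy": 0, "dz": 0, "claw": 1}

```text
time_s: 10.25
tool_pos: [0.5535, -0.0021, 0.0843]
ee_rot: [-0.0, 0.186, 0.983, -0.0]
wrist_force: [-0.8, -0.4, 0.3]
width: -0.0003
finger_force: 0.0
```

Call:
move_arm:
  motion:
    - {"ax": 0, "ay": 0, "az": 0, "dx": 0, "dy": 0, "dz": 0, "claw": 1}
    - {"ax": 0, "ay": 0, "az": 0, "dx": 0, "dy": 0, "dz": 0, "claw": 1}
    - {"ax": 0, "ay": 0, "az": 0, "dx": 0, "dy": 0, "dz": 0, "claw": 1}
    - {"ax": 0, "ay": 0, "az": 0, "dx": 0, "dy": 0, "dz": 0, "claw": 1}
    - {"ax": 0, "ay": 0, "az": 0, "dx": 0, "dy": 0, "dz": 0, "claw": 1}
    - {"ax": 0, "ay": 0, "az": 0, "dx": 0, "dy": 0, "dz": 0, "claw": 1}
    - {"ax": 0, "ay": 0, "az": 0, "dx": 0, "dy": 0, "dz": 0, "claw": 1}
    - {"ax": 0, "ay": 0, "az": 0, "dx": 0, "dy": 0, "dz": 0, "claw": 1}

```text
time_s: 11.05
tool_pos: [0.5534, -0.0021, 0.0843]
ee_rot: [-0.0, 0.186, 0.983, -0.0]
wrist_force: [0.2, 0.0, 0.1]
width: -0.0001
finger_force: 0.0
```

Call:
move_arm:
  motion:
    - {"ax": 0, "ay": 0, "az": 0, "dx": 0, "dy": 0, "dz": 0, "claw": 1}
    - {"ax": 0, "ay": 0, "az": 0, "dx": 0, "dy": 0, "dz": 0, "claw": 1}
    - {"ax": 0, "ay": 0, "az": 0, "dx": 0, "dy": 0, "dz": 0, "claw": 1}
    - {"ax": 0, "ay": 0, "az": 0, "dx": 0, "dy": 0, "dz": 0, "claw": 1}
    - {"ax": 0, "ay": 0, "az": 0, "dx": 0, "dy": 0, "dz": 0, "claw": 1}
    - {"ax": 0, "ay": 0, "az": 0, "dx": 0, "dy": 0, "dz": 0, "claw": 1}
    - {"ax": 0, "ay": 0, "az": 0, "dx": 0, "dy": 0, "dz": 0, "claw": 1}
    - {"ax": 0, "ay": 0, "az": 0, "dx": 0, "dy": 0, "dz": 0, "claw": 1}

```text
time_s: 11.85
tool_pos: [0.5535, -0.0021, 0.0843]
ee_rot: [-0.0, 0.186, 0.983, -0.0]
wrist_force: [-0.1, -0.5, -0.4]
width: 0.0
finger_force: 0.0
```

```bash
python3 -c "
from bench import robot
print(robot.sign_off())"
```

```text
the job is handed in; nothing more can be done
None
```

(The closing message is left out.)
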